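# Reset the tripped breaker on the bench switchboard

### The arm

A 6-joint arm with a two-finger parallel gripper is mounted at the origin on the work surface. World frame = base frame: x ahead of the robot, y to its left, z up, the work surface at z = 0. Lengths are in mm, angles in rad, forces in N, time in s.
With the tool pointing down it reaches from about 300 to 775 mm from the base axis. Payload 14.6 kg.
Tool frame: the origin (TCP) lies midway between the tips of the shut fingers; the grasp point (between the pads) lies grasp_offset behind it (grasp_offset is the distance from the TCP to the grasp point, in mm); z points along the fingers, y is the line along which they close (so a half turn about z gives the same grasp; the last joint's range is limited). The gripper opens to 94 mm and grips with 3 to 60 N. Pads are 16 mm wide; open, the fingers measure 119 mm over their backs; the gripper's body (75 mm by 177 mm) begins 78 mm behind the grasp point.
Start: joints at [1.055, 0.3, 1.521, -0, 1.321, -0.067], TCP at [238.633, 495.524, 205.446] pointing down, gripper open.
Joint ranges: [-3.03, 3.03], [-0.79, 2.21], [0.23, 2.52], [-1.04, 4.18], [0, 3.07], [-2.55, 2.55]. Speed limits (rad/s): [2.22, 2.22, 2.57, 3.14, 3.14, 3.14].

### API

Orientations are given as [roll, pitch, yaw] about the fixed x, y, z axes, in that order (R = Rz(yaw) Ry(pitch) Rx(roll)).
In Python, from cell import * gives the robot as it stands. The module is installed in compiled form; this text tells all that it offers.
- The arm moves only by the shell command python3 -m jog 'ROWS' [FORCE]. ROWS is JSON, a list of rows, each a list of 3 entries, a list of its own where there are three numbers: the finger opening in mm, from 0 to 94, then the shift along the tool's x, y, z in units of 50 mm (1.0 is 50 mm), then the turn about the tool's z in units of 180 degrees (1.0 is 180 degrees). In form: [[fingers, [dx, dy, dz], twist], ...]. A call has 1 to 20 rows; each row shifts and turns the commanded pose from where the row before left it, along the tool's axes as they then stand; what a row does not reach is not made up. A row lasts 1/10 s, in which the tool goes at most 50 mm and 8.59 degrees, less where a joint would pass 70% of its speed; a pose out of reach is approached as far as the arm can. A call with a number of a shift or a turn outside -1 to 1 is refused whole. A call with a gripper value outside its range is refused whole. The fingers move at their own pace and stop on an object; FORCE is the grip in N (left out, the last holds). Time passes only in rows, so rows that do not move let the fingers close. It gives the time, the measured TCP pose, the force, the opening and the grip force at its end, in the units of the state.
- read_state(): the state, without advancing time (a new reading comes with each control period).
- camera(name): name is "side" or "top" or "wrist"; returns the picture (400x640x3 uint8, red, green, blue); there is no depth.
- calibration(name): a dict with "mtx" (3x3 intrinsics, pixels), "cam_to_world" (4x4, takes a point from camera to world coordinates); the wrist camera has in their place "hand_eye" (4x4, takes a point from camera to tool coordinates, whose origin is the TCP and whose axes are the flange's). Camera axes: x right, y down, z forward; pixel columns grow to the right and rows downward; lengths in mm; the calibration is good to about 2 mm. A picture is of the moment at which its call begins: read the wrist's pose just before it. calibration takes no time and is no camera call.
- sign_off(): hands the job in; it is judged then, once.
Trained networks look in the newest picture that a camera, given by its name, has taken for a name from the list of things; names that differ only in an ending like _2 or _b are one class to them, and where a whole thing is asked for, a point or a joint stands for the part that bears it (a point fixed in the world has none). Each returns a list of dicts, best first, with "conf" (0 to 1); they miss things now and then, are a little off and sometimes report something else, mostly with a low value. They report only what shows in the picture. A call takes as long as a camera call.
- regions_of(camera, query): "pixels" (400x640 bool, what is visible of it) and "rect" ([centre column, centre row, width, height] in pixels, round what is visible of it).
The state is a dict: "clock": time; "joints": joint angles; "qd": joint speeds; "effort": joint torques, N m; "eef_pos": TCP position; "eef_rot": TCP orientation; "wrist_force": force on the tool from outside, world axes, zero at the start; "moment": the same for the moment, N m; "finger_gap": finger opening in mm; "finger_force": force on a finger pad.
Only numpy, scipy, OpenCV 4.12 (cv2) and the standard library are available. Lean on these libraries where they do the work, as an engineer would, in place of code of your own. Each camera call takes 0.05 s, during which the arm holds its last target. There are 200 camera calls.

### The job

One of the four breakers on the bench switchboard has tripped: its toggle stands halfway. Reset it with the fingertips as an electrician would: gently push its toggle fully to OFF (towards the robot), then push it back fully to ON, and withdraw. Leave the other three toggles as they are (one circuit is switched off on purpose) and do not disturb, lift or carry the things lying on and around the board.

Things in the scene. Friction and masses are not known exactly. Their poses are not given: they have to be found in the camera images.
- board: Grey sheet-steel switchboard lying on its back, fixed: 250 mm deep (x), 500 mm long (y), cover 90 mm above the bench. Origin: centre of underside. x axis: from the OFF side (nearer the robot) to the ON side, z up. Five ways lie side by side along y, 86 mm apart, in any order: four breakers and a blanked spare way with a padlock on it. A screwdriver lies along the cover's far edge.
- breaker_a: Breaker a, fixed: black moulded case, face 130 mm (x) by 75 mm (y), 12 mm high, with a grey raised nose 66 x 58 mm whose top is 17 mm above the cover. Origin: middle of the face at cover level (90 mm above the bench). Axes as the board's: +x towards ON (white stroke on the nose), -x towards OFF (white ring), z up.
- toggle_a (a joint): Toggle a (rad): +0.36 fully ON, leaning to the breaker's +x, away from the robot; about 0 = tripped, upright; -0.36 fully OFF, leaning to -x, towards the robot. Over-centre spring: from halfway it moves at 2 to 3 N and, once 0.15 to 0.2 rad past halfway, snaps to that end by itself; leaving an end takes 7 to 9 N. Hard stops at both ends; it stays as left.
- tip_a (a point): Middle of the top edge of toggle a: a flat black lever 9 mm thick (breaker's x when upright), 22 mm wide (y). The tip is 64 mm from its turning line, which lies along the breaker's y 23 mm below its origin: upright the tip is 24 mm above the nose (131 mm above the bench), at the ends 20 mm above it and 23 mm to either side.
- breaker_b: Breaker b, fixed: black moulded case, face 130 mm (x) by 75 mm (y), 12 mm high, with a grey raised nose 66 x 58 mm whose top is 17 mm above the cover. Origin: middle of the face at cover level (90 mm above the bench). Axes as the board's: +x towards ON (white stroke on the nose), -x towards OFF (white ring), z up.
- toggle_b (a joint): Toggle b (rad): +0.36 fully ON, leaning to the breaker's +x, away from the robot; about 0 = tripped, upright; -0.36 fully OFF, leaning to -x, towards the robot. Over-centre spring: from halfway it moves at 2 to 3 N and, once 0.15 to 0.2 rad past halfway, snaps to that end by itself; leaving an end takes 7 to 9 N. Hard stops at both ends; it stays as left.
- tip_b (a point): Middle of the top edge of toggle b: a flat black lever 9 mm thick (breaker's x when upright), 22 mm wide (y). The tip is 64 mm from its turning line, which lies along the breaker's y 23 mm below its origin: upright the tip is 24 mm above the nose (131 mm above the bench), at the ends 20 mm above it and 23 mm to either side.
- breaker_c: Breaker c, fixed: black moulded case, face 130 mm (x) by 75 mm (y), 12 mm high, with a grey raised nose 66 x 58 mm whose top is 17 mm above the cover. Origin: middle of the face at cover level (90 mm above the bench). Axes as the board's: +x towards ON (white stroke on the nose), -x towards OFF (white ring), z up.
- toggle_c (a joint): Toggle c (rad): +0.36 fully ON, leaning to the breaker's +x, away from the robot; about 0 = tripped, upright; -0.36 fully OFF, leaning to -x, towards the robot. Over-centre spring: from halfway it moves at 2 to 3 N and, once 0.15 to 0.2 rad past halfway, snaps to that end by itself; leaving an end takes 7 to 9 N. Hard stops at both ends; it stays as left.
- tip_c (a point): Middle of the top edge of toggle c: a flat black lever 9 mm thick (breaker's x when upright), 22 mm wide (y). The tip is 64 mm from its turning line, which lies along the breaker's y 23 mm below its origin: upright the tip is 24 mm above the nose (131 mm above the bench), at the ends 20 mm above it and 23 mm to either side.
- breaker_d: Breaker d, fixed: black moulded case, face 130 mm (x) by 75 mm (y), 12 mm high, with a grey raised nose 66 x 58 mm whose top is 17 mm above the cover. Origin: middle of the face at cover level (90 mm above the bench). Axes as the board's: +x towards ON (white stroke on the nose), -x towards OFF (white ring), z up.
- toggle_d (a joint): Toggle d (rad): +0.36 fully ON, leaning to the breaker's +x, away from the robot; about 0 = tripped, upright; -0.36 fully OFF, leaning to -x, towards the robot. Over-centre spring: from halfway it moves at 2 to 3 N and, once 0.15 to 0.2 rad past halfway, snaps to that end by itself; leaving an end takes 7 to 9 N. Hard stops at both ends; it stays as left.
- tip_d (a point): Middle of the top edge of toggle d: a flat black lever 9 mm thick (breaker's x when upright), 22 mm wide (y). The tip is 64 mm from its turning line, which lies along the breaker's y 23 mm below its origin: upright the tip is 24 mm above the nose (131 mm above the bench), at the ends 20 mm above it and 23 mm to either side.
- padlock: Bystander, loose: brass padlock lying flat on the blanked spare way, body 34 x 42 x 20 mm with a steel shackle towards its +x. Origin: centre of the body's underside.
- screwdriver: Bystander, loose: black-handled screwdriver 200 mm long, 26 mm thick, lying on the board's cover along its far edge, 100 mm beyond the line of toggles. Origin: underside at mid length, x along it.
- spray_can: Bystander, loose: spray can 65 mm in diameter, 190 mm high, upright on the bench left of the board. Origin: centre of its base, z up.
- paste_jar: Bystander, loose: grey jar with steel cap, 72 mm in diameter, 60 mm high, on the bench left of the board. Origin: centre of its base.
- band_hoop: Bystander, loose: rolled steel band hoop, 120 mm outside diameter, 32 mm high, on the bench right of the board. Origin: centre of its underside.
- magnet_square: Bystander, loose: square welding magnet 90 x 90 x 20 mm, on the bench right of the board. Origin: centre of its underside.

How it is judged (in metres and radians):
On the way, in this order (a step that is already met when the one before it is completed fails the run):
1. the tripped toggle has been pushed fully to OFF (value of joint toggle_b below -0.31 rad), for 0.1 s.
2. then it has been pushed fully to ON (value of joint toggle_b above 0.31 rad), for 0.2 s.
At the end, for the whole second after the job is handed in: The tripped breaker's toggle is fully ON (above 0.31 rad), the two other ON toggles are still ON (above 0.3 rad), the one switched-off toggle is still OFF (below -0.3 rad), and every loose thing is within 15 mm of where it began (value of joint toggle_b above 0.31 rad and value of joint each of toggle_a, toggle_c above 0.3 rad and value of joint toggle_d below -0.3 rad and distance of each of padlock, screwdriver, spray_can, paste_jar, band_hoop, magnet_square from where it was at the start of the episode below 0.015 m); the robot touches nothing.
It fails at once if another breaker's toggle is moved (by about 0.1 rad) (value of joint any of toggle_a, toggle_c below 0.25 rad or value of joint toggle_d above -0.25 rad).
It fails at once if the tripped breaker is pushed hard (over 45 N) (contact force between breaker_b and anything else above 45 N).
It fails at once if another breaker is leaned on (over 15 N) (contact force between any of breaker_a, breaker_c, breaker_d and anything else above 15 N).
It fails at once if a loose thing is pushed about, lifted or carried (15 mm or more) (distance of any of padlock, screwdriver, spray_can, paste_jar, band_hoop, magnet_square from where it was at the start of the episode above 0.015 m).
It also fails if it takes over 40 s, if anything falls off the work surface, if the arm or the gripper's body presses on something with over 40 N, if the wrist force passes 120 N, or if a joint passes its speed limit or range.

## Working session

There is one attempt and no reset: what is moved stays moved. The work goes in short steps, Python scripts to look and compute and a shell command to move; the robot and the scene stay as the last step left them, time stands still between calls to the robot, and variables do not carry over. Pictures are saved under pics/ and viewed, at most 10 in all, crops included, and the job is handed in when it is done.

```bash
mkdir -p pics; python3 - <<'E'
from cell import *
import cv2
s=read_state();print(s)
for n in("top","side"):
    im=camera(n);cv2.imwrite(f"pics/{n}0.png",im[:,:,::-1])
    c=calibration(n);print(n,c["mtx"],c["cam_to_world"])
print(calibration("wrist"))
for q in("toggle_b","breaker_b"):
  for n in("top","side"):
    for r in regions_of(n,q):print(q,n,r["conf"],r["rect"])
E
```

```text
{'clock': 0.0, 'joints': array([ 1.05542563e+00,  3.00452870e-01,  1.52157666e+00, -2.16156662e-05,
        1.32071190e+00, -6.66072455e-02]), 'qd': array([ 8.09874028e-04, -8.68367829e-04,  1.22641010e-04, -1.40580892e-03,
        2.81458565e-05,  1.05001614e-03]), 'effort': array([ 2.56388317e-03, -5.31794107e+01, -3.52744710e+01,  7.09523493e-02,
        2.43755017e-02, -1.36472077e-04]), 'eef_pos': array([238.49911241, 495.30513424, 204.89820467]), 'eef_rot': array([-3.14044503e+00, -5.55694492e-05,  2.69283453e+00]), 'wrist_force': array([ 0.8195207 ,  0.42307467, -0.25312478]), 'moment': array([ 0.00307775,  0.00619868, -0.02014512]), 'finger_force': 0.0, 'finger_gap': 94.19684235697291}
top [[392.51439746   0.         320.18307034]
 [  0.         392.51439746 196.66127111]
 [  0.           0.           1.        ]] [[-2.36758148e-02 -9.87424315e-01  1.56309556e-01  3.33263809e+02]
 [-9.99634121e-01  2.54282705e-02  9.22106268e-03 -7.48788331e+00]
 [-1.30797832e-02 -1.56034049e-01 -9.87665072e-01  1.21667237e+03]
 [ 0.00000000e+00  0.00000000e+00  0.00000000e+00  1.00000000e+00
[... 678 characters left out ...]
99102e-01, -1.00536530e-03, -8.85769576e-04,
        -6.26908544e-02],
       [ 6.14203315e-04, -2.43580894e-01,  9.69880390e-01,
        -1.79182486e+02],
       [ 0.00000000e+00,  0.00000000e+00,  0.00000000e+00,
         1.00000000e+00]])}
toggle_b top 0.55 [329.9, 182.9, 4.7, 7.0]
toggle_b top 0.36 [240.2, 172.3, 9.0, 7.7]
breaker_b top 0.84 [327.6, 188.5, 31.3, 48.0]
breaker_b top 0.79 [299.9, 186.0, 31.3, 47.2]
breaker_b top 0.64 [240.9, 177.8, 32.6, 45.6]
breaker_b top 0.61 [267.8, 183.7, 34.1, 44.7]
breaker_b side 0.96 [328.4, 180.6, 34.8, 20.1]
breaker_b side 0.83 [330.4, 164.8, 38.6, 13.7]
breaker_b side 0.74 [329.0, 151.8, 32.7, 15.5]
breaker_b side 0.65 [326.9, 195.6, 38.9, 19.9]
```

```bash
python3 - <<'E'
import cv2,numpy as np
a=cv2.imread("pics/top0.png")[130:245,195:375];b=cv2.imread("pics/side0.png")[120:230,260:400]
cv2.imwrite("pics/crop0.png",cv2.resize(a,(720,460),interpolation=cv2.INTER_CUBIC))
cv2.imwrite("pics/crop1.png",cv2.resize(b,(700,550),interpolation=cv2.INTER_CUBIC))
E
```

```text
(no output)
```

View pics/crop0.png

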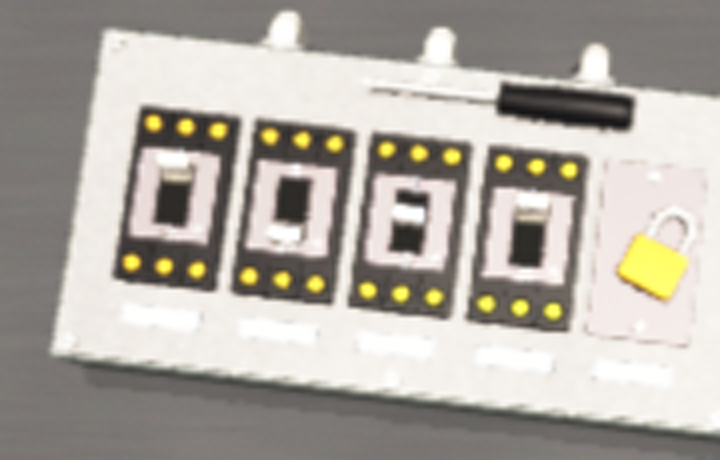

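View pics/crop1.png

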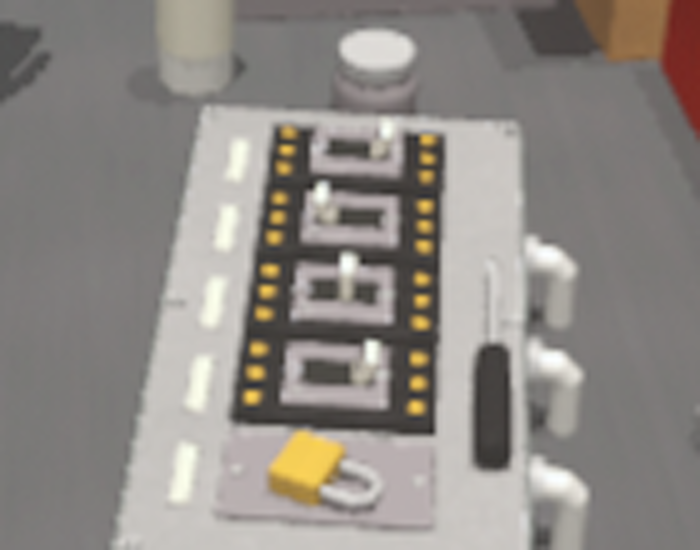

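View pics/top0.png

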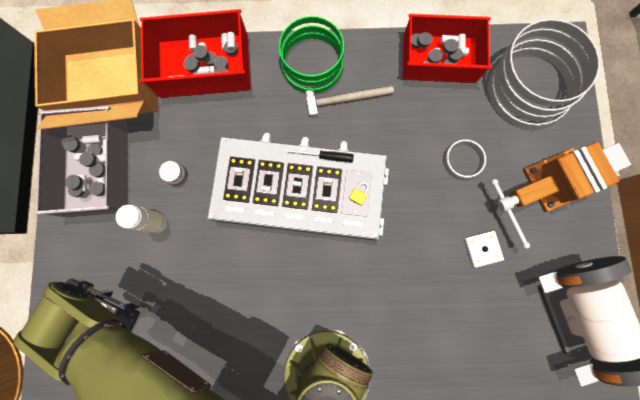

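Top view: breaker ways from the left are ON, OFF, tripped (toggle upright, about (297,183)), ON, then the spare way with the padlock. The side view agrees: its third toggle stands upright at about (329,175). The spray can is near the start pose, so I'll go up first.

```bash
cat > h.py <<'E'
from cell import *
import numpy as np
from scipy.spatial.transform import Rotation as Rn
def T_of(n,s=None):
    c=calibration(n)
    if n!="wrist": return c["mtx"],np.array(c["cam_to_world"])
    s=s or read_state();T=np.eye(4);T[:3,:3]=Rn.from_euler("xyz",s["eef_rot"]).as_matrix();T[:3,3]=s["eef_pos"]
    return c["mtx"],T@c["hand_eye"]
def at_z(n,px,z,s=None):
    K,T=T_of(n,s);d=T[:3,:3]@np.linalg.solve(K,[px[0],px[1],1]);o=T[:3,3]
    return o+d*(z-o[2])/d[2]
E
python3 - <<'E'
from h import *
P=[]
for p in([240.9,177.8],[267.8,183.7],[299.9,186],[327.6,188.5]):
    P.append(at_z("top",p,104));print("top",P[-1].round(0))
for p in([328.4,180.6],[330.4,164.8],[329,151.8],[326.9,195.6]):print("side",at_z("side",p,104).round(0))
print("toggle top",at_z("top",(297.2,183.2),131),"side",at_z("side",(329.5,171.5),131))
P=np.array(P);f=np.polyfit(P[:,1],P[:,0],1);print("board yaw",-np.arctan(f[0]),f)
for q in("spray_can",):
  camera("top")
  for r in regions_of("top",q):print(q,r["conf"],r["rect"],at_z("top",r["rect"][:2],100))
E
```

```text
top [571. 231. 104.]
top [551. 153. 104.]
top [542.  61. 104.]
top [533. -19. 104.]
side [543.  57. 104.]
side [558. 146. 104.]
side [560. 227. 104.]
side [531. -20. 104.]
toggle top [545.14433153  66.4879965  131.        ] side [547.03081448  71.2324251  131.        ]
board yaw -0.14441530660238033 [1.45427718e-01 5.33590865e+02]
spray_can 0.56 [141.2, 217.7, 51.8, 23.7] [462.04464213 518.56408849 100.        ]
```

```bash
python3 -m jog '[[50,[0,0,-0.6],0],[50,[0,0,-0.5],0.045],[50,[0,0,0],0.045],[50,[0,0,0],0.045],[50,[0,0,0],0.045],[50,[0,0,0],0.045],[50,[0,0,0],0.045],[50,[0,0,0],0.045],[50,[0,0,0],0.045],[50,[0,0,0],0.043]]' && python3 -m jog '[[50,[-0.3,0.3,0],0],[50,[-0.5,0.48,0],0],[50,[-0.5,0.48,0],0],[50,[-0.5,0.48,0],0],[50,[-0.5,0.48,0],0],[50,[-0.5,0.48,0],0],[50,[-0.5,0.48,0],0],[50,[-0.5,0.48,0],0],[50,[-0.5,0.48,0],0],[50,[-0.5,0.48,0],0],[50,[-0.5,0.48,0],0],[50,[-0.5,0.48,0],0],[50,[-0.5,0.48,0],0],[50,[-0.5,0.48,0],0],[50,[-0.5,0.48,0],0],[50,[-0.36,0.28,0],0],[50,[0,0,0],0],[50,[0,0,0],0]]'
python3 - <<'E'
from h import *
import cv2
s=read_state();print(s["eef_pos"],s["eef_rot"],s["wrist_force"])
im=camera("wrist");cv2.imwrite("pics/w1.png",im[:,:,::-1])
for q in("toggle_b","breaker_b"):
    for r in regions_of("wrist",q):
        z=129 if q[0]=="t" else 104
        print(q,r["conf"],r["rect"],at_z("wrist",r["rect"][:2],z,s).round(1))
E
```

```text
clock: 1.4
eef_pos: [238.6, 495.5, 260.4]
eef_rot: [-3.142, 0.0, 1.421]
wrist_force: [0.0, 0.1, 0.3]
finger_gap: 49.8
finger_force: 0.0
clock: 3.2
eef_pos: [544.7, 64.2, 260.3]
eef_rot: [-3.141, -0.0, 1.426]
wrist_force: [-0.7, -0.7, -0.0]
finger_gap: 50.0
finger_force: 0.0
[544.68449995  64.18669383 260.29337849] [-3.14116270e+00 -1.22519034e-04  1.42599329e+00] [-0.68528688 -0.73053387 -0.0255271 ]
toggle_b 0.85 [337.4, 13.0, 17.5, 26.0] [589.2 230.6 129. ]
toggle_b 0.85 [301.1, 104.2, 14.6, 24.5] [542.8 155.3 129. ]
toggle_b 0.62 [331.9, 255.8, 10.5, 22.2] [551.5 -12.1 129. ]
toggle_b 0.6 [318.9, 185.6, 13.6, 22.9] [548.6  70.5 129. ]
breaker_b 0.95 [318.4, 248.8, 103.4, 57.3] [536.1 -12.3 104. ]
breaker_b 0.95 [316.6, 105.4, 116.9, 71.6] [558.3 153.4 104. ]
breaker_b 0.79 [317.3, 30.8, 131.6, 61.5] [569.5 225.3 104. ]
breaker_b 0.76 [317.2, 182.9, 113.8, 62.2] [546.5  68.8 104. ]
```

View pics/w1.png

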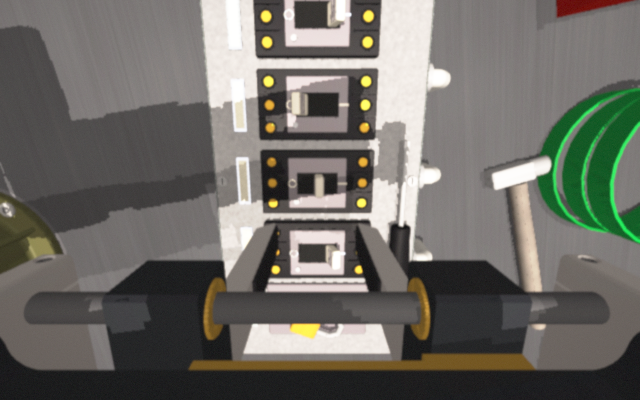

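The tripped toggle is at (319,185) in the wrist picture, between the OFF one at (301,104) and an ON one at (332,256). That puts it at about (547,69), consistent with the breaker and the other views. I'll straddle it with the fingers 40 mm apart and come down to 113 mm.

```bash
python3 -m jog '[[40,[0.1,0.03,0],0],[40,[0,0,0.3],0],[40,[0,0,0.5],0],[40,[0,0,0.5],0],[40,[0,0,0.5],0],[40,[0,0,0.4],0],[40,[0,0,0.2],0],[40,[0,0,0.1],0],[40,[0,0,0],0],[40,[0,0,0],0]]'
python3 - <<'E'
from h import *
import cv2
for n,sl in(("wrist",np.s_[100:400,160:480]),("side",np.s_[100:220,250:410])):
    im=camera(n)[sl];cv2.imwrite(f"pics/{n}2.png",cv2.resize(im[:,:,::-1],None,fx=2 if n=="wrist" else 5,fy=2 if n=="wrist" else 5,interpolation=cv2.INTER_CUBIC))
E
```

```text
clock: 4.35
eef_pos: [547.5, 69.0, 136.4]
eef_rot: [3.14, -0.0, 1.427]
wrist_force: [-0.6, 0.4, 0.1]
finger_gap: 40.2
finger_force: 0.0
```

View pics/wrist2.png

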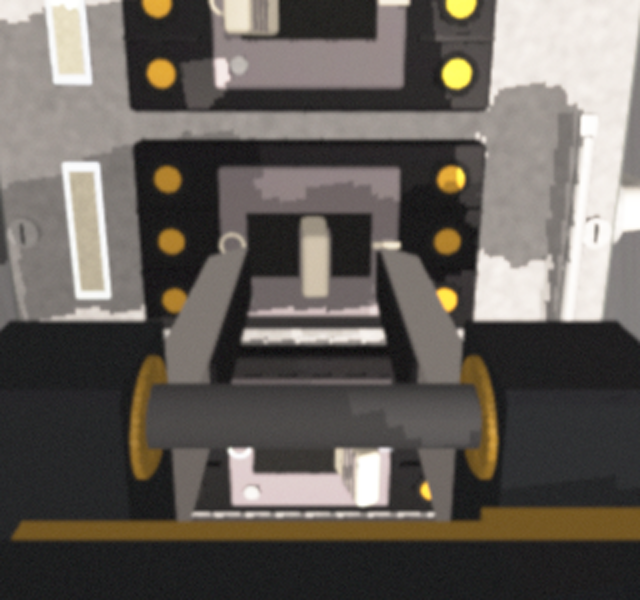

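View pics/side2.png

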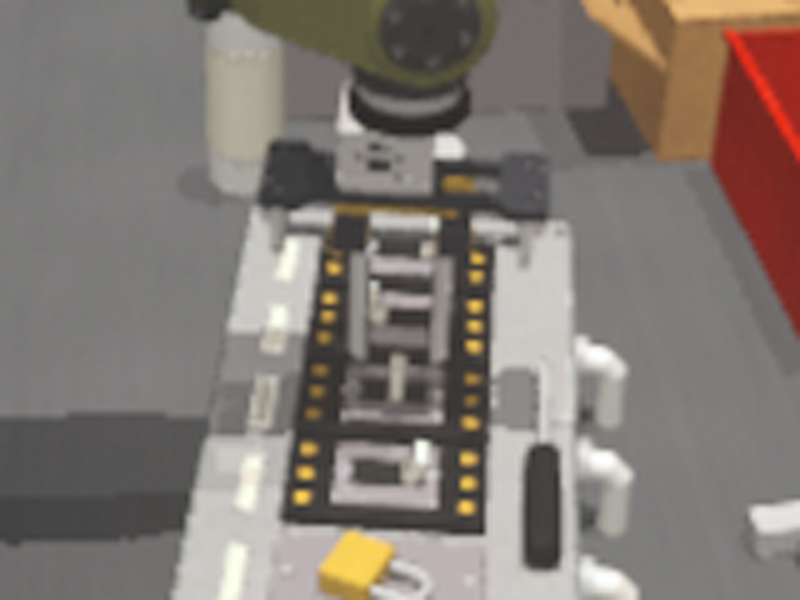

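The wrist crop shows the tripped toggle at about (315,260), centred between the fingertips at columns 245 and 378. Sideways it also agrees with the TCP. Now I'll lower the last 23 mm and push towards OFF in small steps.

```bash
python3 -m jog '[[40,[0,0,0.2],0],[40,[0,0,0.2],0],[40,[0,0,0.06],0],[40,[0,0,0],0],[40,[0,0,0],0]]' && python3 -m jog '[[40,[0,-0.1,0],0],[40,[0,-0.1,0],0],[40,[0,-0.1,0],0],[40,[0,-0.08,0],0],[40,[0,-0.06,0],0],[40,[0,0,0],0]]' && python3 -m jog '[[40,[0,-0.05,0],0],[40,[0,-0.05,0],0],[40,[0,0,0],0]]'
```

```text
clock: 4.95
eef_pos: [547.1, 68.8, 112.5]
eef_rot: [-3.142, 0.0, 1.427]
wrist_force: [0.4, 0.2, 0.2]
finger_gap: 40.0
finger_force: 0.0
clock: 5.55
eef_pos: [524.9, 72.1, 112.6]
eef_rot: [-3.141, -0.0, 1.427]
wrist_force: [-0.4, 1.0, 0.4]
finger_gap: 40.4
finger_force: 0.0
clock: 5.85
eef_pos: [519.9, 72.8, 112.3]
eef_rot: [-3.141, 0.0, 1.427]
wrist_force: [0.4, -0.4, -0.4]
finger_gap: 40.3
finger_force: 0.0
```

```bash
python3 -m jog '[[40,[0,-0.04,0],0],[40,[0,-0.04,0],0],[40,[0,0,0],0]]'
python3 -m jog '[[40,[0,-0.03,0],0],[40,[0,0,0],0]]'
python3 - <<'E'
from h import *
import cv2
im=camera("wrist")[100:400,160:480];cv2.imwrite("pics/w3.png",cv2.resize(im[:,:,::-1],None,fx=2,fy=2))
E
```

```text
clock: 6.15
eef_pos: [516.1, 73.3, 112.4]
eef_rot: [-3.141, 0.0, 1.427]
wrist_force: [-0.3, 0.3, -0.3]
finger_gap: 39.9
finger_force: 0.0
clock: 6.35
eef_pos: [514.8, 73.5, 112.4]
eef_rot: [-3.142, 0.0, 1.427]
wrist_force: [-0.1, 0.0, -0.7]
finger_gap: 40.4
finger_force: 0.0
```

View pics/w3.png

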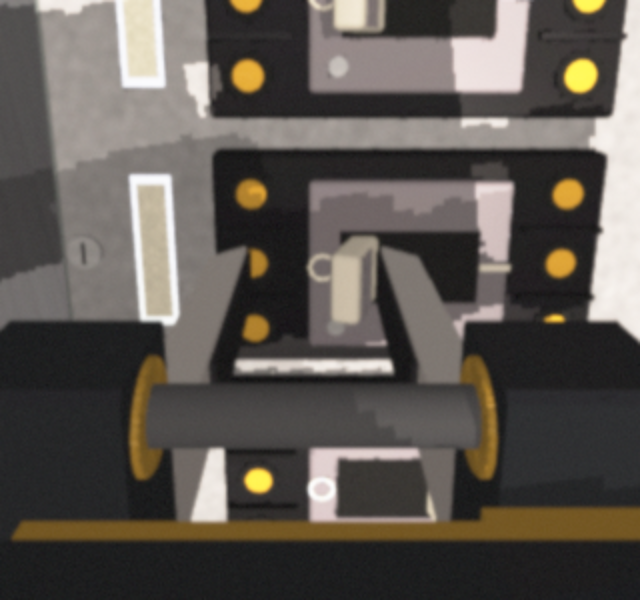

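The toggle at (355,280) now leans fully to OFF, in the same place against its ring as the switched-off neighbour above. The far finger barely touches it. Next I'll push it back to ON with the near finger.

```bash
python3 -m jog '[[40,[0,0.1,0],0],[40,[0,0.15,0],0],[40,[0,0.1,0],0],[40,[0,0.1,0],0],[40,[0,0.06,0],0],[40,[0,0.06,0],0],[40,[0,0.06,0],0],[40,[0,0.06,0],0],[40,[0,0.06,0],0],[40,[0,0.06,0],0],[40,[0,0.06,0],0],[40,[0,0.06,0],0],[40,[0,0,0],0]]' && python3 -m jog '[[40,[0,0.06,0],0],[40,[0,0.06,0],0],[40,[0,0.06,0],0],[40,[0,0.06,0],0],[40,[0,0,0],0]]'
```

```text
clock: 7.7
eef_pos: [561.3, 66.7, 112.4]
eef_rot: [3.141, -0.0, 1.427]
wrist_force: [-0.3, 0.5, -0.0]
finger_gap: 39.7
finger_force: 0.0
clock: 8.2
eef_pos: [573.2, 65.0, 112.3]
eef_rot: [3.141, 0.0, 1.427]
wrist_force: [-0.9, -0.3, -0.1]
finger_gap: 39.9
finger_force: 0.0
```

```bash
python3 -m jog '[[40,[0,0.04,0],0],[40,[0,0.04,0],0],[40,[0,0.03,0],0],[40,[0,0,0],0],[40,[0,0,0],0]]'
python3 - <<'E'
from h import *
import cv2
im=camera("wrist")[100:400,160:480];cv2.imwrite("pics/w4.png",cv2.resize(im[:,:,::-1],None,fx=2,fy=2))
E
```

```text
clock: 8.7
eef_pos: [578.0, 64.3, 112.4]
eef_rot: [-3.141, 0.0, 1.427]
wrist_force: [-1.8, -0.2, 0.8]
finger_gap: 40.1
finger_force: 1.4
```

View pics/w4.png

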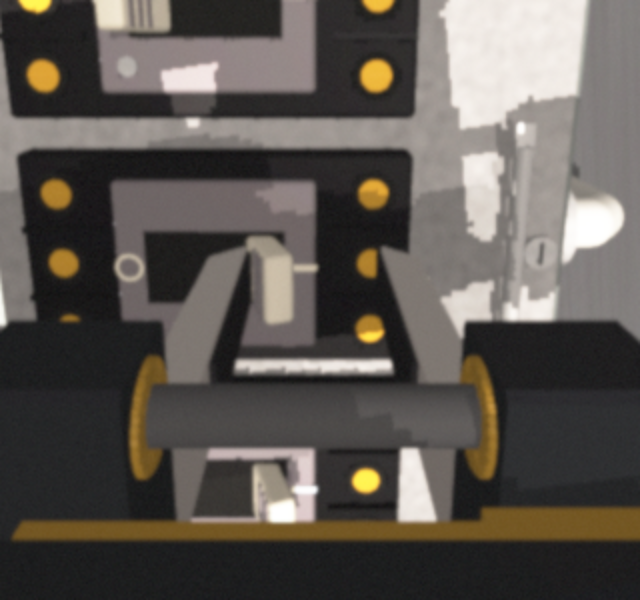

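The toggle at (270,280) leans fully ON, up to the white stroke like its ON neighbour below, with a light 1.8 N at the stop. I'll back off a little and rise.

```bash
python3 -m jog '[[40,[0,-0.12,0],0],[40,[0,-0.08,0],0],[40,[0,0,0],0],[40,[0,0,-0.3],0],[40,[0,0,-0.6],0],[40,[0,0,-0.8],0],[40,[0,0,-0.8],0],[40,[0,0,-0.5],0],[40,[0,0,0],0],[40,[0,0,0],0]]'
python3 - <<'E'
from h import *
import cv2
im=camera("wrist")[0:400,120:520];cv2.imwrite("pics/w5.png",cv2.resize(im[:,:,::-1],(600,600)))
E
```

```text
clock: 9.75
eef_pos: [568.3, 65.7, 262.2]
eef_rot: [3.141, -0.0, 1.427]
wrist_force: [0.5, -0.4, -0.9]
finger_gap: 40.2
finger_force: 0.0
```

View pics/w5.png

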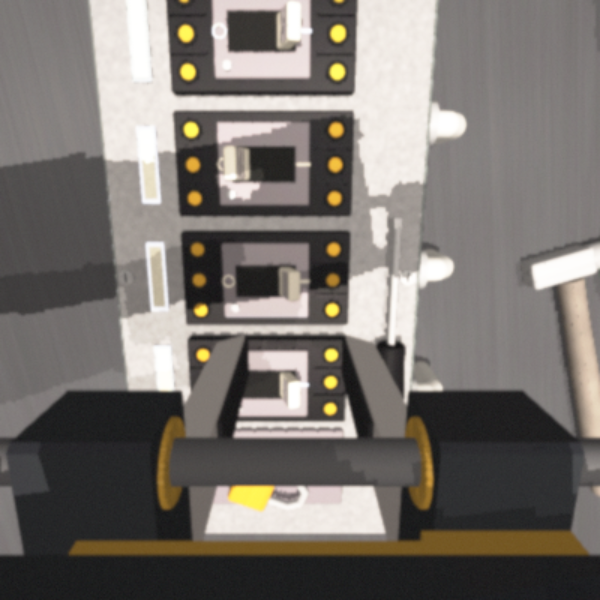

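The toggle at (290,283) stands at ON. Its neighbours are unchanged: ON at (290,25), OFF at (235,162) and ON at (293,388). The arm is clear.

```bash
python3 -c "from cell import *; print(sign_off())"
```

```text
the job is handed in; nothing more can be done
None
```

I pushed the tripped toggle (breaker b) fully to OFF and back fully to ON; the last picture shows it at ON with the other three toggles unchanged. The arm is withdrawn and the job handed in at about 10 s, though `sign_off()` gave no verdict.

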